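# Lock the revolving brooch display

## Task

Lock the revolving brooch display for closing time: push its upright turning knob round with your fingertips until the slot in the steel locking disc faces the slide bolt, then push the bolt by its knob through the slot until it is fully home. Do not pick anything up: the bowl stays standing in the middle of the tray, and the mug, goblet and jar stay where they stand.

Things in the scene. Friction and masses are not known exactly. Their poses are not given: they have to be found in the camera images.
- stand: Fixed dark wooden plinth of the revolving display: a round, 274 mm diameter, 22 mm high, with a 100 mm wide tongue of the same height reaching to 240 mm from the axis, which carries the slide bolt on a steel plate. Origin on the turning axis at table height; x points level from the axis out along the bolt's line, z up.
- locking_disc (a joint): Turntable angle (rad) about the vertical axis, growing counter-clockwise seen from above; no stops, may be turned either way. 0 or a whole turn (2 pi): the slot faces the bolt. Light friction (about 1.2 N at the knob); it stays where it is left. The disc stops the bolt anywhere but at the slot; the bolt's tapered nose draws the disc the last 2 degrees into line.
- slot_mouth (a point): Middle of the slot's mouth, on the rim, 125 mm from the axis, 38 mm above the table. The locking disc is a flat bright steel disc, 250 mm diameter, 30 to 38 mm above the table, under a smaller wooden tray. Its one radial slot is 20 mm wide (flared to 28 mm over the outer 12 mm) and 45 mm deep, its inner end beneath the tray.
- turning_knob (a point): Centre of the top of the turning knob: an upright dark wooden finger peg, 16 mm diameter, fixed on the steel disc exactly opposite the slot, 108 mm from the axis, from 38 up to 87 mm above the table, brass collar (22 mm) at its foot. Pushing it sideways turns the turntable.
- tray_centre (a point): Centre of the felt on the round wooden tray (168 mm diameter, rim top 54 mm above the table, fixed brooches on the felt), on the turning axis, 48 mm above the table. The tray turns with the disc.
- bolt (a joint): Travel (m) of the slide bolt towards the axis: 0 drawn back, 0.040 fully home against its stop. A flat steel bar 16 mm wide, 7 mm thick, 30 to 37 mm above the table, nose tapered to 8 mm. Nose 132 mm from the axis when drawn back (clear of the disc), 92 mm when home, inside the slot. Friction about 3 N; it stays where it is left.
- bolt_knob (a point): Centre of the top of the bolt's knob: an upright steel stud, 14 mm diameter, from 37 to 72 mm above the table, on the bar, 190 mm from the axis when drawn back, 150 mm when home. Guide straps 42 mm high cross the bar 134 and 218 mm from the axis, so keep fingertips above 45 mm when pushing the stud inwards from its outer side.
- bowl: Small white loose bowl, 60 mm across the rim, 36 mm high, standing on the tray's felt near the axis; it rides round with the tray. Origin: centre of its underside.
- copper_mug: Loose copper mug with a handle, 72 mm diameter, 85 mm high, standing on the table near the display. Origin: centre of its underside.
- goblet: Loose dark blue stemmed goblet, 64 mm diameter, 104 mm high, standing on the table near the display. Origin: centre of its underside.
- stone_jar: Loose blue stoneware jar with knobbed lid (one piece), 84 mm diameter, 112 mm high, standing on the table near the display. Origin: centre of its underside.
There are look-alikes about, which are no part of the job. What is meant by the bowl is not blue or green, and is the smaller of those in its own colour.

How it is judged:
By the outcome, as a careful person would: the job done as asked, in the order asked, and still so for the second after the job is handed in, with the robot touching nothing.
It also fails if it takes over 58 s, if anything falls off the work surface, if the arm or the gripper's body presses on something with over 40 N, if the wrist force passes 120 N, or if a joint passes its speed limit or range.

## Robot

A 6-joint arm with a two-finger parallel gripper is mounted at the origin on the work surface. World frame = base frame: x ahead of the robot, y to its left, z up, the work surface at z = 0. Lengths are in m, angles in rad, forces in N, time in s.
With the tool pointing down it reaches from about 0.375 to 0.9 m from the base axis. Payload 3.1 kg.
Tool frame: the origin (TCP) lies at the centre of the arm's flange, where the gripper is bolted on; the fingertips stand 182 mm ahead of it and the grasp point (between the pads) lies 164 mm ahead of it; z points along the fingers, x is the direction in which the jaws open and shut, and the axes are right-handed (so a half turn about z gives the same grasp; the last joint's range is limited). The gripper opens to 87 mm and grips with 3 to 60 N. Pads are 19 mm wide; open, the fingers measure 117 mm over their backs; the gripper's body (75 mm by 190 mm) begins 51 mm behind the grasp point.
Start: joints at [1.111, 0.527, 1.433, -0, 1.181, -0.178], TCP at [0.173, 0.601, 0.405] pointing down, gripper open.
Joint ranges: [-3.08, 3.08], [-0.75, 2.2], [0.22, 2.44], [-1.43, 4.57], [0, 2.65], [-2.85, 2.85]. Speed limits (rad/s): [2.79, 2.79, 3.14, 3.14, 3.14, 3.14].

## Interface

Orientations are given as a unit quaternion [x, y, z, w].
In Python, from rig import status, eyes, robot gives the robot as it stands. The module is installed in compiled form; this text tells all that it offers.
- The arm moves only by the tool step_arm, never from a script. Its argument "steps" is a list of rows, each a list of 7 numbers: the closure, from -1 (fully open) to 1 (shut), so that 0 is half open, then the shift along the tool's x, y, z each as a share of 0.025 m, from -1 to 1, then the turn, a rotation vector about the tool's x, y, z each as a share of 8 degrees, from -1 to 1. In form: [[jaw, dx, dy, dz, rx, ry, rz], ...]. A call has exactly 10 rows; each row shifts and turns the commanded pose from where the row before left it, along the tool's axes as they then stand; what a row does not reach is not made up. A row lasts 1/10 s, in which the tool goes at most 50 mm and 8.59 degrees, less where a joint would pass 70% of its speed; a pose out of reach is approached as far as the arm can. A call with a number of a shift or a turn outside -1 to 1 is refused whole. A call with a gripper value outside its range is refused whole. The fingers move at their own pace and stop on an object; "squeeze" is the grip in N (left out, the last holds). Time passes only in rows, so rows that do not move let the fingers close, or fill a call up. It gives the time, the measured TCP pose, the force and the opening at its end, in the units of the state.
- status.get_obs(): the state, without advancing time (a new reading comes with each control period).
- eyes.camera(name): name is "scene" or "top" or "wrist"; returns (picture, depth): 400x640x3 uint8, red, green, blue; 400x640 float32, m along the optical axis (not along the pixel's ray), 0 where there is no reading.
- eyes.camera_info(name): a dict with "K" (3x3 intrinsics, pixels), "k1" (the pictures are not rectified: a ray, as slopes to the right and down, at radius r is drawn at 1 + k1 r^2 times it, then the intrinsics apply), "R" (3x3) and "t" (3): a world point X has camera coordinates R X + t. Camera axes: x right, y down, z forward; pixel columns grow to the right and rows downward; lengths in m; the calibration is good to about 2 mm. A picture is of the moment at which its call begins: read the wrist's pose just before it. camera_info takes no time and is no camera call; for the wrist camera it gives the pose at the moment of the call.
- robot.hand_in(): hands the job in, once; it reports no verdict.
The state is a dict: "time": time; "q": joint angles; "joint_velocities": joint speeds; "joint_torque": joint torques, N m; "position": TCP position; "tool_rot": TCP orientation; "ft_force": force on the tool from outside, world axes, zero at the start; "moment": the same for the moment, N m; "grip_width": finger opening in m.
Only numpy, scipy, OpenCV 4.12 (cv2) and the standard library are available. Lean on these libraries where they do the work, as an engineer would, in place of code of your own. Each camera call takes 0.05 s, during which the arm holds its last target.

## Working session

There is one attempt and no reset: what is moved stays moved. The work goes in short steps, Python scripts to look and compute and a tool call to move; the robot and the scene stay as the last step left them, time stands still between calls to the robot, and variables do not carry over. Pictures are saved under pics/ and viewed, and the job is handed in when it is done.

Besides the shell and the picture viewer there is one more tool, called after "Request:" as name(argument=value, ...), one argument or row to a line, values as JSON. step_arm: Moves the arm, as the interface text tells. Its arguments: {"type":"object","properties":{"steps":{"type":"array"},"squeeze":{"type":"number"}},"required":["steps"]}

```bash
mkdir -p pics
python3 - <<'E'
from rig import status, eyes, robot
import cv2, numpy as np
print(status.get_obs())
for n in ["top","scene"]:
    p,d=eyes.camera(n); np.savez(f"{n}0.npz",p=p,d=d); i=eyes.camera_info(n); print(n,i)
    cv2.imwrite(f"pics/{n}0.png",p[:,:,::-1])
E
```

```text
{'time': 0.0, 'q': array([ 1.11148978e+00,  5.28458808e-01,  1.43391918e+00, -2.76440709e-05,
        1.18139322e+00, -1.78490784e-01]), 'joint_velocities': array([-3.74544288e-06,  4.96876580e-05, -5.65787652e-05,  1.85628528e-03,
        1.11722658e-03, -2.81007354e-04]), 'joint_torque': array([ 2.28512454e-04, -4.40047252e+01, -1.76592779e+01,  6.33102749e-02,
        5.83349273e-02, -1.72621135e-04]), 'position': array([0.17302299, 0.60020702, 0.40377036]), 'tool_rot': array([ 7.99101973e-01,  6.01194519e-01, -9.67136702e-04,  5.01331647e-04]), 'ft_force': array([-0.25264807, -0.17950933, -0.05003647]), 'moment': array([ 0.0169146 , -0.04650875, -0.04428021]), 'grip_width': 0.08680074051275334}
top {'K': array([[424.58558183,   0.        , 316.4900465 ],
       [  0.        , 424.58558183, 202.16731547],
       [  0.        ,   0.        ,   1.        ]]), 'k1': -0.055283512029946136, 'R': array([[ 1.64769531e-02, -9.99863978e-01,  7.32208810e-04],
       [-9.97920312e-01, -1.64905565e-02, -6.23146216e-02],
       [ 6.23182199e-02,  2.96069051e-04, -9.98056287e-01]]), 't': array([0.02848525, 0.5654253 , 0.88385811])}
scene {'K': array([[383.98184495,   0.        , 319.66535308],
       [  0.        , 383.98184495, 203.35637753],
       [  0.        ,   0.        ,   1.        ]]), 'k1': -0.07340110813906421, 'R': array([[ 0.76186004,  0.64774014,  0.00141124],
       [ 0.34712993, -0.40644648, -0.84516393],
       [-0.54687301,  0.64438651, -0.53450532]]), 't': array([-0.44841589, -0.09960718,  1.28190724])}
```

View pics/top0.png

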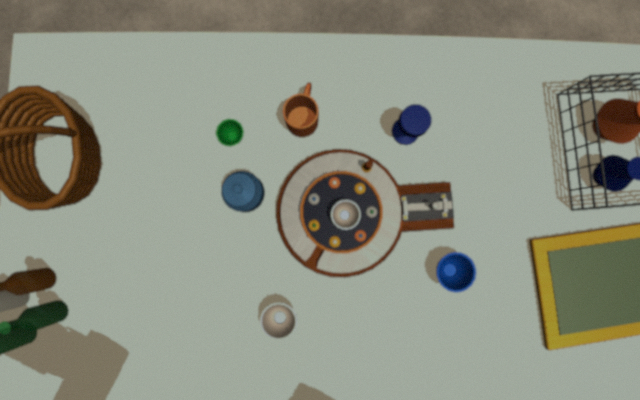

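View pics/scene0.png

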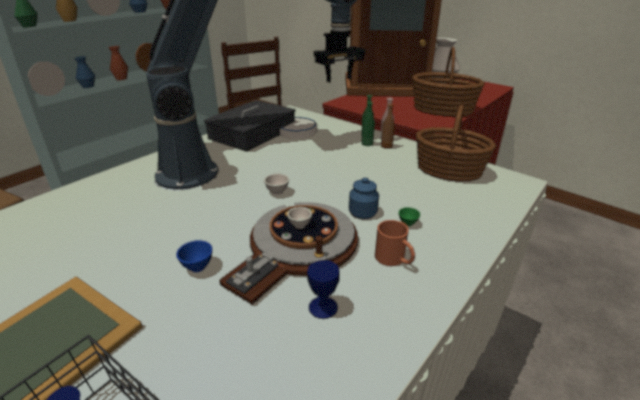

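The top view shows the display centred near (340,212). The turning knob is at about (367,163), the slot at (316,258), and the bolt points right with its stud near (436,205). The mug is at (300,115), the goblet at (410,125) and the jar at (242,190). I'll zoom in and measure.

```bash
cat > h.py <<'E'
import numpy as np, cv2
from rig import status, eyes, robot
def ray(i,u,v):
    K=i["K"];k=np.array([i["k1"],0,0,0,0.])
    s=cv2.undistortPoints(np.array([[[u,v]]],float),K,k)[0,0]
    d=i["R"].T@np.array([s[0],s[1],1]); c=-i["R"].T@i["t"]; return c,d
def onz(i,u,v,z):
    c,d=ray(i,u,v); return c+d*(z-c[2])/d[2]
def proj(i,X):
    k=np.array([i["k1"],0,0,0,0.])
    return cv2.projectPoints(np.array([X],float),cv2.Rodrigues(i["R"])[0],i["t"],i["K"],k)[0][0,0]
E
python3 - <<'E'
from h import *
p=np.load("top0.npz")["p"]
c=p[140:290,260:470]; cv2.imwrite("pics/topz.png",cv2.resize(c,None,fx=3.8,fy=3.8,interpolation=cv2.INTER_CUBIC)[:,:,::-1])
q=np.load("scene0.npz")["p"]
c=q[180:320,200:370]; cv2.imwrite("pics/scz.png",cv2.resize(c,None,fx=4,fy=4,interpolation=cv2.INTER_CUBIC)[:,:,::-1])
E
```

```text
(no output)
```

View pics/topz.png

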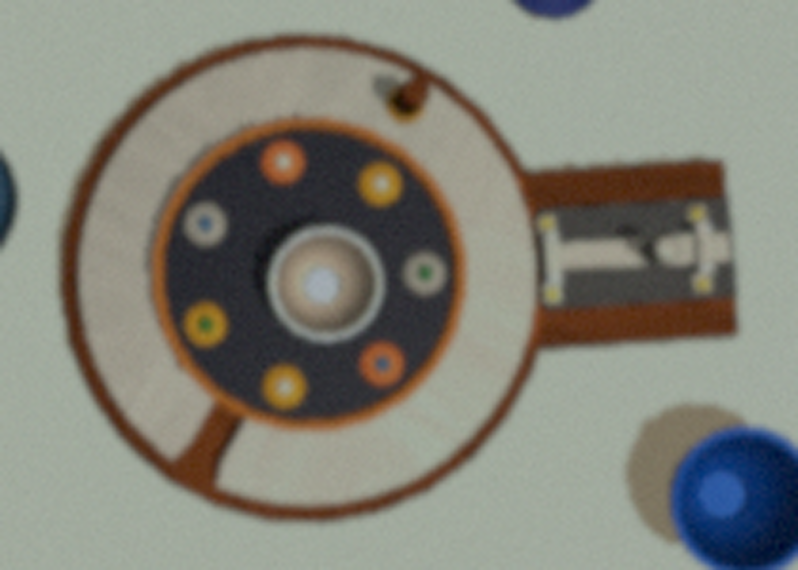

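View pics/scz.png

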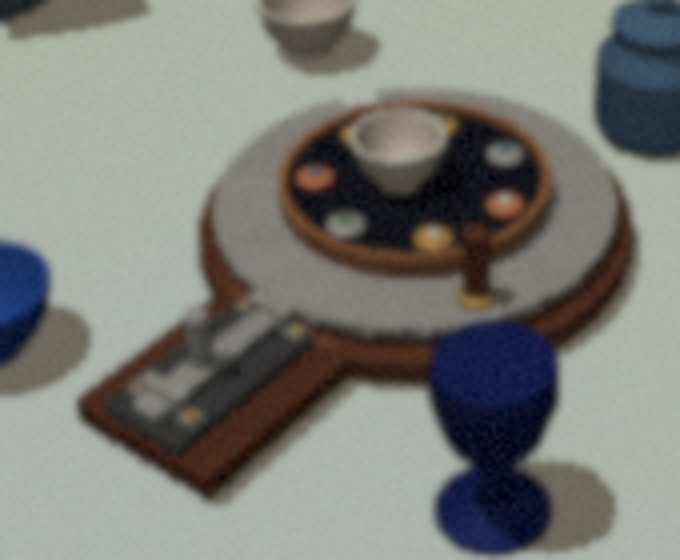

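Run:
```python
from h import *
p=np.load("top0.npz")["p"]; i=eyes.camera_info("top")
hsv=cv2.cvtColor(p,cv2.COLOR_RGB2HSV)
# plinth outer edge: brown + everything inside vs table; use brown mask, largest contour
m=((hsv[...,1]>110)&((hsv[...,0]<18)|(hsv[...,0]>172))).astype(np.uint8)
roi=np.zeros_like(m); roi[140:290,262:470]=1; m*=roi
cn=max(cv2.findContours(m,cv2.RETR_EXTERNAL,cv2.CHAIN_APPROX_NONE)[0],key=cv2.contourArea)[:,0]
W=np.array([onz(i,u,v,.022)[:2] for u,v in cn])
def fit(P):
    A=np.c_[2*P,np.ones(len(P))]; s=np.linalg.lstsq(A,(P**2).sum(1),rcond=None)[0]
    return s[:2],np.sqrt(s[2]+s[:2]@s[:2])
s=cn[:,0]<385
P=W[s]
for _ in range(4):
    c,r=fit(P); e=np.abs(np.linalg.norm(P-c,axis=1)-r); P=P[e<max(2*np.median(e),.001)]
print("plinth",c,r,len(P))
Z=lambda x,y:(260+(x+.5)/3.8-.5,140+(y+.5)/3.8-.5)
def g(n,x,y,z):
    w=onz(i,*Z(x,y),z); a=w[:2]-c; print(n,w.round(4),"r",np.linalg.norm(a).round(4),"az",np.degrees(np.arctan2(a[1],a[0])).round(2)); return w
g("collar",405,103,.040);g("knobtop",421,80,.087);g("slotmouth",194,477,.038);g("slotin",228,415,.038)
g("bolttip?",555,254,.037);g("studtop?",678,249,.072);g("strap1a",547,222,.042);g("strap1b",553,295,.042);g("strap2a",698,213,.042);g("strap2b",704,284,.042)
g("tongue c1",722,162,.022);g("tongue c2",736,332,.022)
g("bowlrim",325,284,.084)
for n,u,v,z in [("mugrim",301,112,.085),("goblet",414,120,.104),("jar",240,190,.09)]:
    w=onz(i,u,v,z);print(n,w.round(3))
```

```text
plinth [ 0.54469178 -0.01195758] 0.13121716439403439 462
collar [ 0.6392 -0.0646  0.04  ] r 0.1081 az -29.12
knobtop [ 0.6444 -0.0673  0.087 ] r 0.114 az -29.05
slotmouth [0.4335 0.0476 0.038 ] r 0.1261 az 151.82
slotin [0.4673 0.0297 0.038 ] r 0.0879 az 151.69
bolttip? [ 0.5578 -0.148   0.037 ] r 0.1367 az -84.51
studtop? [ 0.5595 -0.2058  0.072 ] r 0.1944 az -85.63
strap1a [ 0.5749 -0.1425  0.042 ] r 0.134 az -76.98
strap1b [ 0.5351 -0.1459  0.042 ] r 0.1343 az -94.08
strap2a [ 0.5812 -0.2255  0.042 ] r 0.2167 az -80.3
strap2b [ 0.5424 -0.2288  0.042 ] r 0.2168 az -90.6
tongue c1 [ 0.6118 -0.2453  0.022 ] r 0.2428 az -73.95
tongue c2 [ 0.5167 -0.2529  0.022 ] r 0.2425 az -96.63
bowlrim [ 0.5377 -0.0189  0.084 ] r 0.0099 az -135.39
mugrim [0.74  0.072 0.085]
goblet [ 0.723 -0.15   0.104]
jar [0.582 0.188 0.09 ]
```

Request:
step_arm(
  steps=[
    [1,-0.714,0.829,0,0,0,0],
    [1,-0.714,0.829,0,0,0,0],
    [1,-0.714,0.829,0,0,0,0],
    [1,-0.714,0.829,0,0,0,0],
    [1,-0.714,0.829,0,0,0,0],
    [1,-0.714,0.829,0,0,0,0],
    [1,-0.714,0.829,0,0,0,0],
    [1,-0.714,0.829,0,0,0,0],
    [1,-0.714,0.829,0,0,0,0],
    [1,-0.714,0.829,0,0,0,0],
  ],
  squeeze=10,
)

```text
time: 1.1
position: [0.3232, 0.3705, 0.4045]
tool_rot: [0.799, 0.601, -0.0, 0.0]
ft_force: [1.0, -0.4, 0.0]
grip_width: 0.0149
```

Request:
step_arm(
  steps=[
    [1,-0.714,0.829,0,0,0,0],
    [1,-0.714,0.829,0,0,0,0],
    [1,-0.714,0.829,0,0,0,0],
    [1,-0.714,0.829,0,0,0,0],
    [1,-0.714,0.829,0,0,0,0],
    [1,-0.714,0.829,0,0,0,0],
    [1,-0.714,0.829,0,0,0,0],
    [1,-0.714,0.829,0,0,0,0],
    [1,-0.714,0.829,0,0,0,0],
    [1,-0.714,0.829,0,0,0,0],
  ],
)

```text
time: 2.1
position: [0.4728, 0.1416, 0.4045]
tool_rot: [0.799, 0.601, -0.0, -0.0]
ft_force: [0.2, 0.5, -1.3]
grip_width: 0.0002
```

Request:
step_arm(
  steps=[
    [1,-0.714,0.829,0,0,0,0],
    [1,-0.714,0.829,0,0,0,0],
    [1,-0.714,0.829,0,0,0,0],
    [1,-0.714,0.829,0,0,0,0],
    [1,-0.714,0.829,0,0,0,0],
    [1,-0.714,0.829,0,0,0,0],
    [1,-0.714,0.829,0,0,0,0],
    [1,-0.714,0.829,0,0,0,0],
    [1,-0.714,0.829,0,0,0,0],
    [1,-0.714,0.829,0,0,0,0],
  ],
)

```text
time: 3.1
position: [0.6225, -0.0873, 0.4042]
tool_rot: [0.799, 0.601, -0.0, -0.001]
ft_force: [0.1, 0.4, 0.3]
grip_width: 0.0007
```

Request:
step_arm(
  steps=[
    [1,0,0,0,0,0,1],
    [1,0,0,0,0,0,1],
    [1,0,0,0,0,0,1],
    [1,0,0,0,0,0,1],
    [1,0,0,0,0,0,1],
    [1,0,0,0,0,0,1],
    [1,0,0,0,0,0,1],
    [1,0,0,0,0,0,1],
    [1,0,0,0,0,0,1],
    [1,0,0,0,0,0,1],
  ],
)

```text
time: 4.1
position: [0.622, -0.0862, 0.4041]
tool_rot: [0.998, -0.056, -0.001, -0.0]
ft_force: [-0.5, -1.0, 0.0]
grip_width: 0.0006
```

Request:
step_arm(
  steps=[
    [1,0,0,0,0,0,1],
    [1,0,0,0,0,0,1],
    [1,0,0,0,0,0,1],
    [1,0,0,0,0,0,1],
    [1,0,0,0,0,0,0.75],
    [1,0,0,0,0,0,0],
    [1,0,0,0,0,0,0],
    [1,0,0,0,0,0,0],
    [1,0,0,0,0,0,0],
    [1,0,0,0,0,0,0],
  ],
)

```text
time: 5.1
position: [0.6221, -0.0863, 0.4048]
tool_rot: [0.927, -0.375, -0.0, 0.0]
ft_force: [0.5, -0.4, 0.6]
grip_width: 0.0005
```

Run:
```python
from h import *
i=eyes.camera_info("wrist");p,d=eyes.camera("wrist");np.savez("w1.npz",p=p,d=d,**i)
print(i,-i["R"].T@i["t"])
cv2.imwrite("pics/w1.png",p[:,:,::-1])
C=np.array([.5444,-.0113])
for r,a,z in [(.108,-29.1,.087),(.125,150.9,.038),(0,0,.048),(.19,-85.3,.072)]:
    print(proj(i,[*(C+r*np.array([np.cos(np.radians(a)),np.sin(np.radians(a))])),z]))
```

```text
{'K': array([[319.19345384,   0.        , 320.73365405],
       [  0.        , 319.19345384, 200.01092561],
       [  0.        ,   0.        ,   1.        ]]), 'k1': -0.05310764462633065, 'R': array([[ 0.71894036, -0.69507078,  0.00116552],
       [-0.6657494 , -0.68812821,  0.28854343],
       [-0.19975608, -0.20822146, -0.9574661 ]]), 't': array([-0.50868878,  0.32048049,  0.49787074])} [ 0.67852929 -0.02937567  0.3848147 ]
[315.43381047 162.02983875]
[123.31185563 206.58818827]
[220.23682454 181.33551623]
[350.33576133 294.28563716]
```

View pics/w1.png

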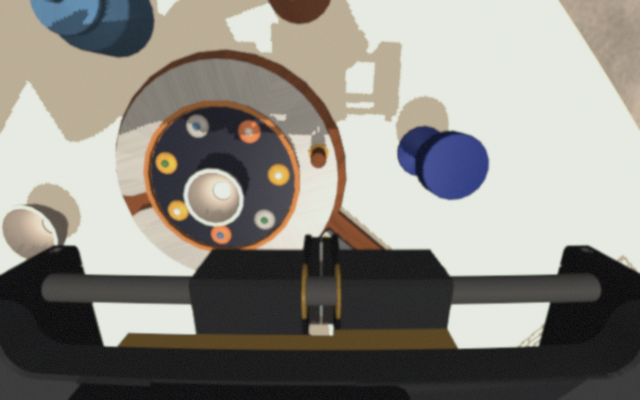

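The wrist view puts the knob top at (318,157), within about 5 px of my prediction. The bowl is at (213,195) and the slot is at the left, near (132,205). I'll descend beside the knob.

Request:
step_arm(
  steps=[
    [1,0,0,0.8,0,0,0],
    [1,0,0,0.8,0,0,0],
    [1,0,0,0.8,0,0,0],
    [1,0,0,0.8,0,0,0],
    [1,0,0,0.8,0,0,0],
    [1,0,0,0.8,0,0,0],
    [1,0,0,0.8,0,0,0],
    [1,0,0,0.5,0,0,0],
    [1,0,0,0.4,0,0,0],
    [1,0,0,0,0,0,0],
  ],
)

```text
time: 6.15
position: [0.6218, -0.0862, 0.2411]
tool_rot: [0.927, -0.375, -0.001, 0.0]
ft_force: [0.8, -1.1, 0.1]
grip_width: 0.0005
```

Request:
step_arm(
  steps=[
    [1,-0.003,-0.151,0,0,0,-0.25],
    [1,-0.003,-0.151,0,0,0,-0.25],
    [1,-0.003,-0.151,0,0,0,-0.25],
    [1,-0.003,-0.151,0,0,0,-0.25],
    [1,-0.003,-0.151,0,0,0,-0.25],
    [1,-0.003,-0.151,0,0,0,-0.25],
    [1,-0.006,-0.226,0,0,0,-0.375],
    [1,-0.006,-0.226,0,0,0,-0.375],
    [1,-0.006,-0.226,0,0,0,-0.375],
    [1,-0.006,-0.226,0,0,0,-0.375],
  ],
)

```text
time: 7.15
position: [0.6462, -0.0479, 0.2424]
tool_rot: [0.985, -0.173, 0.0, 0.0]
ft_force: [-0.7, -1.6, 1.6]
grip_width: 0.0005
```

Run:
```python
from h import *
p,d=eyes.camera("top");q,_=eyes.camera("scene")
cv2.imwrite("pics/t2.png",cv2.resize(p[130:300,250:470],None,fx=3,fy=3,interpolation=cv2.INTER_CUBIC)[:,:,::-1])
cv2.imwrite("pics/s2.png",cv2.resize(q[160:330,170:430],None,fx=3,fy=3,interpolation=cv2.INTER_CUBIC)[:,:,::-1])
```

```text
(no output)
```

View pics/t2.png

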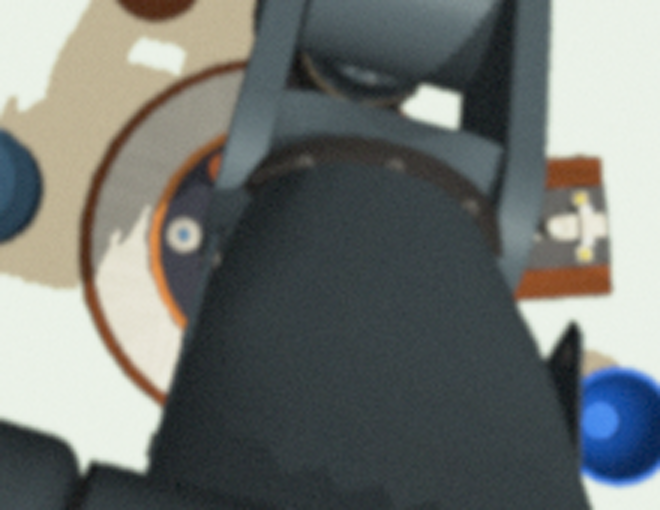

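View pics/s2.png

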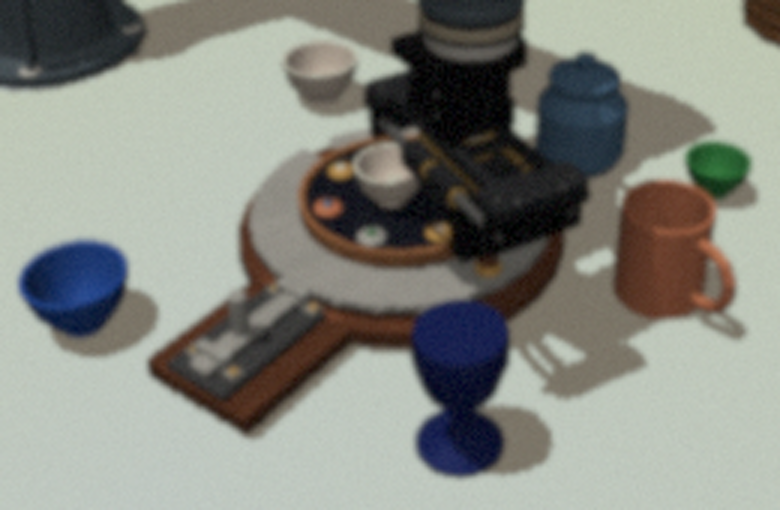

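The scene view shows the knob's collar moving ahead of the fingers and the bowl standing clear of the gripper, so I'll continue along the arc.

Request:
step_arm(
  steps=[
    [1,-0.01,-0.301,0,0,0,-0.5],
    [1,-0.01,-0.301,0,0,0,-0.5],
    [1,-0.01,-0.301,0,0,0,-0.5],
    [1,-0.01,-0.301,0,0,0,-0.5],
    [1,-0.01,-0.301,0,0,0,-0.5],
    [1,-0.01,-0.301,0,0,0,-0.5],
    [1,-0.01,-0.301,0,0,0,-0.5],
    [1,-0.01,-0.301,0,0,0,-0.5],
    [1,-0.01,-0.301,0,0,0,-0.5],
    [1,-0.01,-0.301,0,0,0,-0.5],
  ],
)

```text
time: 8.25
position: [0.6461, 0.0255, 0.2421]
tool_rot: [0.985, 0.174, -0.0, 0.0]
ft_force: [-0.6, -2.3, -0.6]
grip_width: 0.0003
```

Request:
step_arm(
  steps=[
    [1,-0.01,-0.301,0,0,0,-0.5],
    [1,-0.01,-0.301,0,0,0,-0.5],
    [1,-0.01,-0.301,0,0,0,-0.5],
    [1,-0.01,-0.301,0,0,0,-0.5],
    [1,-0.01,-0.301,0,0,0,-0.5],
    [1,-0.01,-0.301,0,0,0,-0.5],
    [1,-0.01,-0.301,0,0,0,-0.5],
    [1,-0.006,-0.226,0,0,0,-0.375],
    [1,-0.003,-0.151,0,0,0,-0.25],
    [1,-0.003,-0.151,0,0,0,-0.25],
  ],
)

```text
time: 9.25
position: [0.6067, 0.0767, 0.2422]
tool_rot: [0.887, 0.462, -0.0, 0.001]
ft_force: [0.8, -3.3, -0.1]
grip_width: 0.0002
```

Run:
```python
from h import *
o=status.get_obs();a=o["position"][:2]-[.5444,-.0113];print(np.linalg.norm(a),np.degrees(np.arctan2(a[1],a[0])),o["q"],o["ft_force"])
i=eyes.camera_info("wrist");p,d=eyes.camera("wrist");np.savez("w3.npz",p=p,d=d,**i)
cv2.imwrite("pics/w3.png",p[:,:,::-1])
p,d=eyes.camera("top");q,_=eyes.camera("scene")
cv2.imwrite("pics/t3.png",cv2.resize(p[130:300,250:470],None,fx=3,fy=3,interpolation=cv2.INTER_CUBIC)[:,:,::-1])
cv2.imwrite("pics/s3.png",cv2.resize(q[160:330,170:430],None,fx=3,fy=3,interpolation=cv2.INTER_CUBIC)[:,:,::-1])
```

```text
0.10785530342462536 54.69252187813626 [-5.64991818e-02  7.25046794e-01  1.58815405e+00 -1.58446899e-03
  8.28324202e-01 -1.01545377e+00] [ 0.82173896 -3.30049888 -0.10105375]
```

View pics/w3.png

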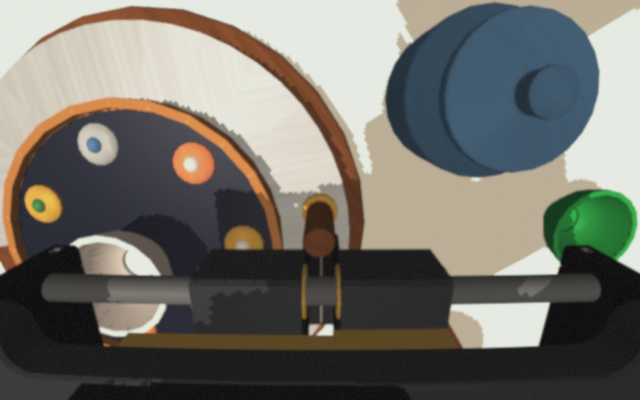

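View pics/t3.png

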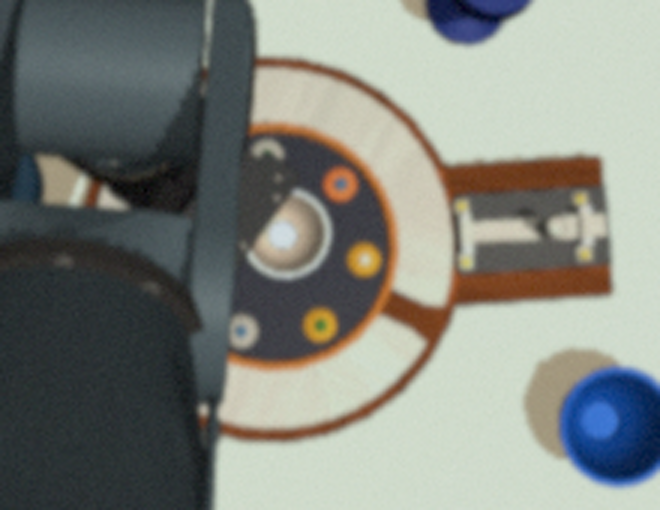

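View pics/s3.png

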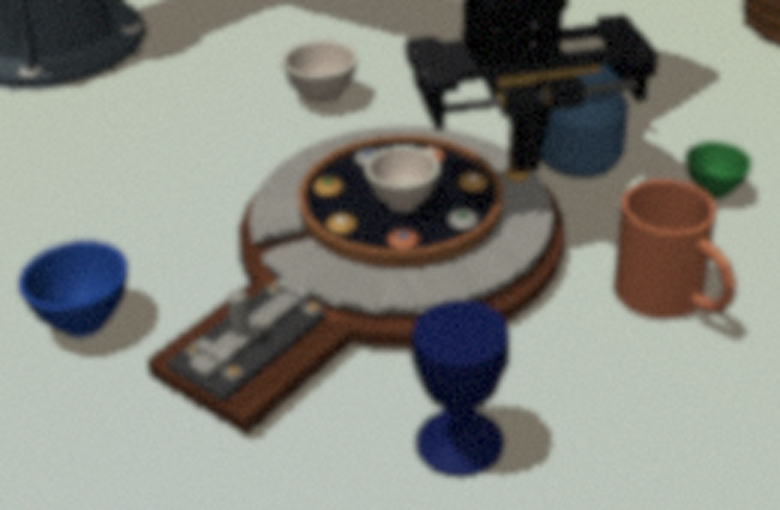

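The slot is clearly visible in the top view, with its mouth near (432,322) in the zoom. I'll measure how much turn is left.

```bash
cat >> h.py <<'E'
C=np.array([.5444,-.0113])
def pol(i,u,v,z):
    a=onz(i,u,v,z)[:2]-C; return np.linalg.norm(a).round(4),np.degrees(np.arctan2(a[1],a[0])).round(2)
def slot(i,p):
    # brown/dark in the ring between tray and rim, at z=.038
    hsv=cv2.cvtColor(p,cv2.COLOR_RGB2HSV)
    az=np.arange(-130,-40,.25); out=[]
    for r in (.092,.096,.1,.104,.108):
        s=[]
        for a in az:
            u,v=proj(i,[*(C+r*np.array([np.cos(np.radians(a)),np.sin(np.radians(a))])),.038])
            s.append(cv2.getRectSubPix(hsv[...,1],(1,1),(float(u),float(v)))[0,0])
        s=np.array(s,float); m=s>(s.max()+np.median(s))/2; out.append((r,az[m].min(),az[m].max(),az[m].mean().round(2),s.max()))
    return out
E
python3 - <<'E'
from h import *
i=eyes.camera_info("top");p,_=eyes.camera("top")
for o in slot(i,p):print(o)
E
```

```text
(0.092, np.float64(-119.25), np.float64(-110.25), np.float64(-114.75), np.float64(189.0))
(0.096, np.float64(-119.0), np.float64(-110.5), np.float64(-114.75), np.float64(198.0))
(0.1, np.float64(-118.75), np.float64(-110.75), np.float64(-114.75), np.float64(194.0))
(0.104, np.float64(-118.5), np.float64(-110.75), np.float64(-114.62), np.float64(189.0))
(0.108, np.float64(-118.5), np.float64(-110.75), np.float64(-114.62), np.float64(191.0))
```

Request:
step_arm(
  steps=[
    [1,-0.006,-0.226,0,0,0,-0.375],
    [1,-0.01,-0.301,0,0,0,-0.5],
    [1,-0.01,-0.301,0,0,0,-0.5],
    [1,-0.01,-0.301,0,0,0,-0.5],
    [1,-0.01,-0.301,0,0,0,-0.5],
    [1,-0.006,-0.226,0,0,0,-0.375],
    [1,-0.003,-0.151,0,0,0,-0.25],
    [1,-0.001,-0.075,0,0,0,-0.125],
    [1,-0.001,-0.075,0,0,0,-0.125],
    [1,0,0,0,0,0,0],
  ],
)

```text
time: 10.45
position: [0.5621, 0.0954, 0.2423]
tool_rot: [0.761, 0.649, 0.0, 0.0]
ft_force: [0.7, -0.6, 0.0]
grip_width: 0.0006
```

Run:
```python
from h import *
o=status.get_obs();a=o["position"][:2]-C;print(np.linalg.norm(a),np.degrees(np.arctan2(a[1],a[0])),o["ft_force"])
i=eyes.camera_info("top");p,_=eyes.camera("top")
for o in slot(i,p):print(o)
cv2.imwrite("pics/t4.png",cv2.resize(p[130:300,250:470],None,fx=3,fy=3,interpolation=cv2.INTER_CUBIC)[:,:,::-1])
```

```text
0.10813569118643564 80.59780107530422 [ 0.70516942 -0.64605513  0.03453101]
(0.092, np.float64(-93.75), np.float64(-84.5), np.float64(-89.12), np.float64(192.0))
(0.096, np.float64(-93.75), np.float64(-84.75), np.float64(-89.25), np.float64(191.0))
(0.1, np.float64(-93.5), np.float64(-85.0), np.float64(-89.25), np.float64(192.0))
(0.104, np.float64(-93.25), np.float64(-85.25), np.float64(-89.25), np.float64(195.0))
(0.108, np.float64(-93.25), np.float64(-85.25), np.float64(-89.25), np.float64(191.0))
```

View pics/t4.png

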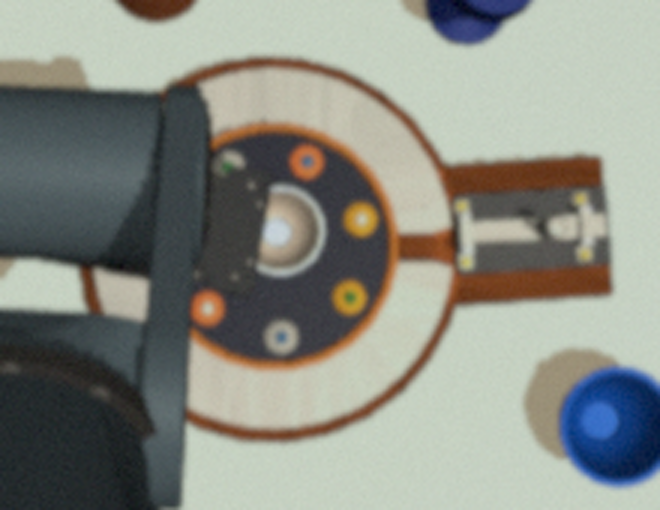

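Request:
step_arm(
  steps=[
    [1,-0.001,-0.075,0,0,0,-0.125],
    [1,-0.001,-0.075,0,0,0,-0.125],
    [1,-0.001,-0.06,0,0,0,-0.1],
    [1,-0.001,-0.045,0,0,0,-0.075],
    [1,0,-0.025,0,0,0,-0.04],
    [1,0,0,0,0,0,0],
    [1,0,0,0,0,0,0],
    [1,0,0,0,0,0,0],
    [1,0,0,0,0,0,0],
    [1,0,0,0,0,0,0],
  ],
)

```text
time: 11.5
position: [0.5549, 0.0963, 0.2422]
tool_rot: [0.739, 0.673, -0.0, -0.0]
ft_force: [-0.1, -0.7, 0.2]
grip_width: 0.0004
```

Run:
```python
from h import *
o=status.get_obs();a=o["position"][:2]-C;print(np.linalg.norm(a),np.degrees(np.arctan2(a[1],a[0])),o["ft_force"])
i=eyes.camera_info("top");p,_=eyes.camera("top")
for o in slot(i,p):print(o)
Z=p[180:240,370:470]
cv2.imwrite("pics/t5.png",cv2.resize(Z,None,fx=7,fy=7,interpolation=cv2.INTER_CUBIC)[:,:,::-1])
```

```text
0.10805925736738485 84.44122068498248 [-0.13269651 -0.69276485  0.21385026]
(0.092, np.float64(-90.0), np.float64(-80.75), np.float64(-85.38), np.float64(190.0))
(0.096, np.float64(-89.5), np.float64(-81.25), np.float64(-85.38), np.float64(198.0))
(0.1, np.float64(-89.5), np.float64(-81.0), np.float64(-85.25), np.float64(192.0))
(0.104, np.float64(-89.0), np.float64(-81.0), np.float64(-85.0), np.float64(187.0))
(0.108, np.float64(-89.25), np.float64(-81.0), np.float64(-85.12), np.float64(187.0))
```

View pics/t5.png

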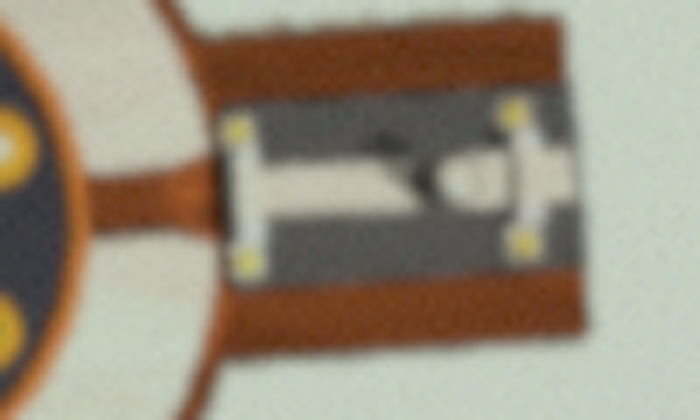

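Run:
```python
from h import *
i=eyes.camera_info("top");p,_=eyes.camera("top")
hsv=cv2.cvtColor(p,cv2.COLOR_RGB2HSV)
e=np.radians(-85.3);ex=np.array([np.cos(e),np.sin(e)]);ey=np.array([-ex[1],ex[0]])
l=np.arange(-.02,.0201,.0005)
def prof(x,z,ch,half=1):
    return np.array([float(cv2.getRectSubPix(hsv[...,ch],(1,1),tuple(float(t) for t in proj(i,[*(C+x*ex+y*ey),z])))[0,0]) for y in l])
for x in (.09,.095,.1,.105,.11,.115,.12):
    s=prof(x,.038,1);m=s>(s.max()+s.min())/2;print("slot",x,l[m].min(),l[m].max(),(l[m].mean()*1e3).round(2))
for x in (.145,.15,.155,.16):
    s=prof(x,.037,2);m=s>(s.max()+s[len(l)//2-3:].min())/2;print("bar",x,l[m].min(),l[m].max(),(l[m].mean()*1e3).round(2))
# tongue edges
l=np.arange(-.065,.0651,.0005)
for x in (.17,.19,.21,.23):
    s=prof(x,.022,1);m=s>120;print("tongue",x,l[m].min(),l[m].max(),((l[m].min()+l[m].max())*500).round(2))
```

```text
slot 0.09 -0.007499999999999989 0.007500000000000024 0.0
slot 0.095 -0.006999999999999989 0.0070000000000000236 0.0
slot 0.1 -0.006999999999999989 0.0070000000000000236 0.0
slot 0.105 -0.006999999999999989 0.007500000000000024 0.25
slot 0.11 -0.007499999999999989 0.008000000000000024 0.25
slot 0.115 -0.00849999999999999 0.009000000000000025 0.25
slot 0.12 -0.009999999999999992 0.010500000000000027 0.25
bar 0.145 -0.006499999999999988 0.008000000000000024 0.75
bar 0.15 -0.006499999999999988 0.008500000000000025 1.0
bar 0.155 -0.006499999999999988 0.008000000000000024 0.75
bar 0.16 -0.006499999999999988 0.008000000000000024 0.75
tongue 0.17 -0.046499999999999986 0.0475000000000001 0.5
tongue 0.19 -0.046499999999999986 0.0475000000000001 0.5
tongue 0.21 -0.046499999999999986 0.0475000000000001 0.5
tongue 0.23 -0.046499999999999986 0.0470000000000001 0.25
```

The slot is lined up with the bolt bar to about 0.7 mm (roughly 0.4°). I'll back off, lift, and move over to the bolt.

Request:
step_arm(
  steps=[
    [1,0,0.3,0,0,0,0],
    [1,0,0.3,0,0,0,0],
    [1,0,0,-0.8,0,0,0],
    [1,0,0,-0.8,0,0,0],
    [1,0,0,-0.8,0,0,0],
    [1,0,0,-0.8,0,0,0],
    [1,-0.98,0.07,0,0,0,0],
    [1,-0.98,0.07,0,0,0,0],
    [1,-0.98,0.07,0,0,0,0],
    [1,-0.98,0.07,0,0,0,0],
  ],
)

```text
time: 12.6
position: [0.5682, -0.0043, 0.3224]
tool_rot: [0.739, 0.673, 0.0, 0.0]
ft_force: [0.5, 0.8, -0.5]
grip_width: 0.0005
```

Request:
step_arm(
  steps=[
    [1,-0.98,0.07,0,0,0,0],
    [1,-0.98,0.07,0,0,0,0],
    [1,-0.98,0.07,0,0,0,0],
    [1,-0.98,0.07,0,0,0,0],
    [1,-0.98,0.07,0,0,0,0],
    [1,-0.98,0.07,0,0,0,0],
    [1,-0.98,0.07,0,0,0,0],
    [1,-0.98,0.07,0,0,0,0],
    [1,-0.98,0.07,0,0,0,0],
    [1,0,0,0,0,0,1],
  ],
)

```text
time: 13.6
position: [0.5634, -0.2281, 0.3224]
tool_rot: [0.787, 0.617, 0.0, 0.002]
ft_force: [0.8, 0.6, 0.2]
grip_width: 0.0
```

Request:
step_arm(
  steps=[
    [1,0,0,0,0,0,1],
    [1,0,0,0,0,0,1],
    [1,0,0,0,0,0,1],
    [1,0,0,0,0,0,1],
    [1,0,0,0,0,0,1],
    [1,0,0,0,0,0,1],
    [1,0,0,0,0,0,1],
    [1,0,0,0,0,0,1],
    [1,0,0,0,0,0,1],
    [1,0,0,0,0,0,0],
  ],
)

```text
time: 14.6
position: [0.5631, -0.2247, 0.3222]
tool_rot: [0.999, 0.04, 0.0, 0.0]
ft_force: [-0.3, 0.1, -0.4]
grip_width: 0.0007
```

Run:
```python
from h import *
o=status.get_obs();print(o["position"],o["tool_rot"],o["q"])
i=eyes.camera_info("wrist");p,d=eyes.camera("wrist")
cv2.imwrite("pics/w6.png",p[:,:,::-1])
e=np.radians(-85.4)
for r,z in [(.19,.072),(.19,.037),(.125,.038)]: print(proj(i,[*(C+r*np.array([np.cos(e),np.sin(e)])),z]))
```

```text
[ 0.56314861 -0.22466733  0.32220722] [9.99180580e-01 4.04741780e-02 9.84117792e-05 2.95754303e-07] [-5.63735752e-01  6.04050502e-01  1.55652600e+00  1.33978954e-04
  9.80853847e-01 -6.44780751e-01]
[316.69098478 181.11573301]
[317.17358759 171.49954907]
[317.00492032  90.87688552]
```

View pics/w6.png

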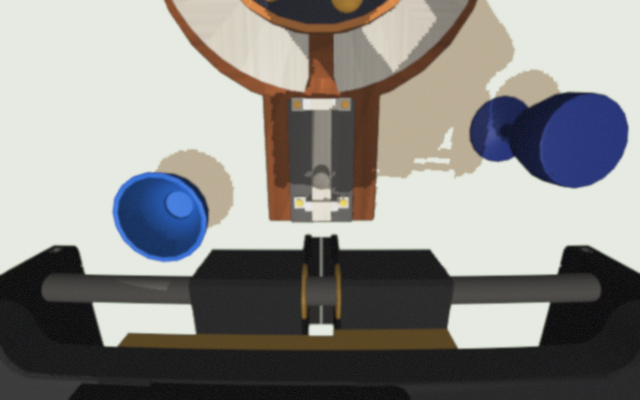

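The wrist view shows the stud at (320,180), the bar at x≈321 and the slot at x≈321, all in line. The fingers sit outboard of the stud, so I'll descend and push.

Request:
step_arm(
  steps=[
    [1,0,0,0.7,0,0,0],
    [1,0,0,0.7,0,0,0],
    [1,0,0,0.7,0,0,0],
    [1,0,0,0.7,0,0,0],
    [1,0,0,0.4,0,0,0],
    [1,0,0,0.2,0,0,0],
    [1,0,0,0,0,0,0],
    [1,0,-0.15,0,0,0,0],
    [1,0,-0.15,0,0,0,0],
    [1,0,-0.15,0,0,0,0],
  ],
)

```text
time: 15.65
position: [0.5621, -0.2134, 0.2381]
tool_rot: [0.999, 0.041, 0.001, 0.001]
ft_force: [-0.8, -2.6, -0.2]
grip_width: 0.0007
```

Request:
step_arm(
  steps=[
    [1,0,-0.15,0,0,0,0],
    [1,0,-0.15,0,0,0,0],
    [1,0,-0.15,0,0,0,0],
    [1,0,-0.15,0,0,0,0],
    [1,0,0,0,0,0,0],
    [1,0,0,0,0,0,0],
    [1,0,0,0,0,0,0],
    [1,0,0,0,0,0,0],
    [1,0,0,0,0,0,0],
    [1,0,0,0,0,0,0],
  ],
)

```text
time: 16.65
position: [0.5604, -0.198, 0.237]
tool_rot: [0.999, 0.04, -0.0, -0.0]
ft_force: [0.3, -0.2, -0.3]
grip_width: 0.0006
```

Request:
step_arm(
  steps=[
    [1,0,-0.12,0,0,0,0],
    [1,0,-0.12,0,0,0,0],
    [1,0,-0.12,0,0,0,0],
    [1,0,-0.12,0,0,0,0],
    [1,0,-0.12,0,0,0,0],
    [1,0,-0.08,0,0,0,0],
    [1,0,-0.04,0,0,0,0],
    [1,0,-0.04,0,0,0,0],
    [1,0,0,0,0,0,0],
    [1,0,0,0,0,0,0],
  ],
)

```text
time: 17.65
position: [0.5591, -0.1791, 0.2373]
tool_rot: [0.999, 0.04, 0.0, -0.0]
ft_force: [-1.6, -1.9, -0.6]
grip_width: 0.0004
```

Request:
step_arm(
  steps=[
    [1,0,-0.04,0,0,0,0],
    [1,0,-0.04,0,0,0,0],
    [1,0,0,0,0,0,0],
    [1,0,0,0,0,0,0],
    [1,0,0,0,0,0,0],
    [1,0,0,0,0,0,0],
    [1,0,0,0,0,0,0],
    [1,0,0,0,0,0,0],
    [1,0,0,0,0,0,0],
    [1,0,0,0,0,0,0],
  ],
)

```text
time: 18.65
position: [0.559, -0.1775, 0.2373]
tool_rot: [0.999, 0.04, 0.0, 0.0]
ft_force: [-2.8, -4.4, -0.5]
grip_width: 0.0003
```

Force is starting to rise where I expected the stop. I'll press on in small steps.

Request:
step_arm(
  steps=[
    [1,0,-0.04,0,0,0,0],
    [1,0,-0.04,0,0,0,0],
    [1,0,0,0,0,0,0],
    [1,0,0,0,0,0,0],
    [1,0,0,0,0,0,0],
    [1,0,0,0,0,0,0],
    [1,0,0,0,0,0,0],
    [1,0,0,0,0,0,0],
    [1,0,0,0,0,0,0],
    [1,0,0,0,0,0,0],
  ],
)

```text
time: 19.65
position: [0.5589, -0.1768, 0.2374]
tool_rot: [0.999, 0.041, 0.0, 0.002]
ft_force: [-3.5, -9.0, -2.2]
grip_width: 0.0007
```

Run:
```python
from h import *
o=status.get_obs();print(o["position"],o["ft_force"],np.linalg.norm(o["position"][:2]-C))
i=eyes.camera_info("wrist");p,d=eyes.camera("wrist")
cv2.imwrite("pics/w7.png",p[:,:,::-1])
p,d=eyes.camera("top");cv2.imwrite("pics/t7.png",cv2.resize(p[130:300,250:470],None,fx=3,fy=3,interpolation=cv2.INTER_CUBIC)[:,:,::-1])
```

```text
[ 0.55892667 -0.17679345  0.23741643] [-3.53363495 -8.97466529 -2.23956479] 0.16612978892343933
```

View pics/w7.png

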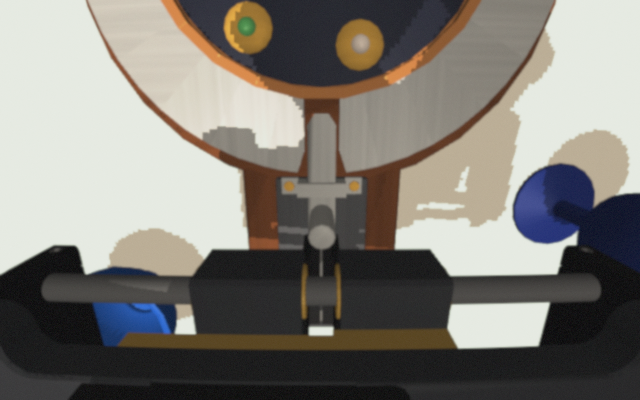

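The bolt is deep in the slot, its nose at (321,115) almost reaching the tray. The force is rising as if against a stop, so I'll press a little harder to confirm.

Request:
step_arm(
  steps=[
    [1,0,-0.05,0,0,0,0],
    [1,0,-0.05,0,0,0,0],
    [1,0,-0.05,0,0,0,0],
    [1,0,-0.05,0,0,0,0],
    [1,0,0,0,0,0,0],
    [1,0,0,0,0,0,0],
    [1,0,0,0,0,0,0],
    [1,0,0,0,0,0,0],
    [1,0,0,0,0,0,0],
    [1,0,0,0,0,0,0],
  ],
)

```text
time: 20.75
position: [0.5588, -0.1752, 0.2376]
tool_rot: [0.999, 0.042, 0.001, 0.005]
ft_force: [-4.5, -21.6, -4.0]
grip_width: 0.0007
```

Request:
step_arm(
  steps=[
    [1,0,0.15,0,0,0,0],
    [1,0,0.2,0,0,0,0],
    [1,0,0.3,0,0,0,0],
    [1,0,0.3,0,0,0,0],
    [1,0,0,0,0,0,0],
    [1,0,0,-0.8,0,0,0],
    [1,0,0,-0.8,0,0,0],
    [1,0,0,-0.8,0,0,0],
    [1,0,0,-0.8,0,0,0],
    [1,0,0,-0.8,0,0,0],
  ],
)

```text
time: 21.75
position: [0.5602, -0.1933, 0.338]
tool_rot: [0.999, 0.041, -0.0, -0.0]
ft_force: [0.3, -0.2, -0.8]
grip_width: 0.0001
```

Request:
step_arm(
  steps=[
    [1,0,1,0,0,0,0],
    [1,0,1,0,0,0,0],
    [1,0,1,0,0,0,0],
    [1,0,1,0,0,0,0],
    [1,0,0,0,0,0,0],
    [1,0,0,0,0,0,0],
    [1,0,0,0,0,0,0],
    [1,0,0,0,0,0,0],
    [1,0,0,0,0,0,0],
    [1,0,0,0,0,0,0],
  ],
)

```text
time: 22.75
position: [0.5684, -0.293, 0.3373]
tool_rot: [0.999, 0.041, -0.0, -0.0]
ft_force: [0.3, -0.4, 0.0]
grip_width: 0.0003
```

Run:
```python
from h import *
o=status.get_obs();print(o["position"],o["ft_force"],o["time"])
i=eyes.camera_info("wrist");p,d=eyes.camera("wrist")
cv2.imwrite("pics/w8.png",p[:,:,::-1])
e=np.radians(-85.4)
for r,z in [(.15,.072),(.092,.037),(.084,.054)]: print(r,proj(i,[*(C+r*np.array([np.cos(e),np.sin(e)])),z]))
p,d=eyes.camera("top");cv2.imwrite("pics/t8.png",cv2.resize(p[80:340,210:470],None,fx=2.3,fy=2.3,interpolation=cv2.INTER_CUBIC)[:,:,::-1])
p,d=eyes.camera("scene");cv2.imwrite("pics/s8.png",cv2.resize(p[160:330,170:430],None,fx=3,fy=3,interpolation=cv2.INTER_CUBIC)[:,:,::-1])
```

```text
[ 0.56843032 -0.29298436  0.33733964] [ 0.26590229 -0.36351959  0.02729755] 22.75
0.15 [317.12337501  25.15206514]
0.092 [317.56134136 -45.34240117]
0.084 [317.34186468 -68.18828445]
```

View pics/w8.png

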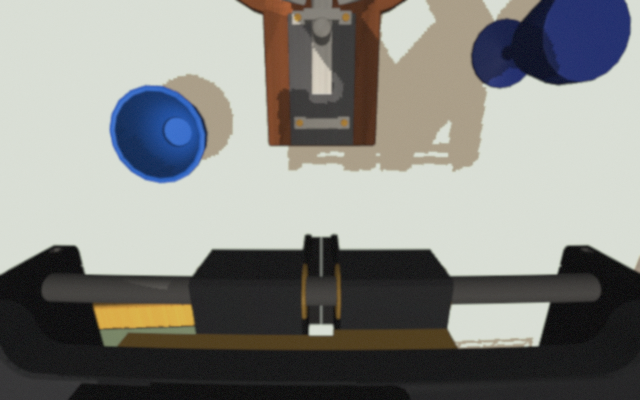

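View pics/t8.png

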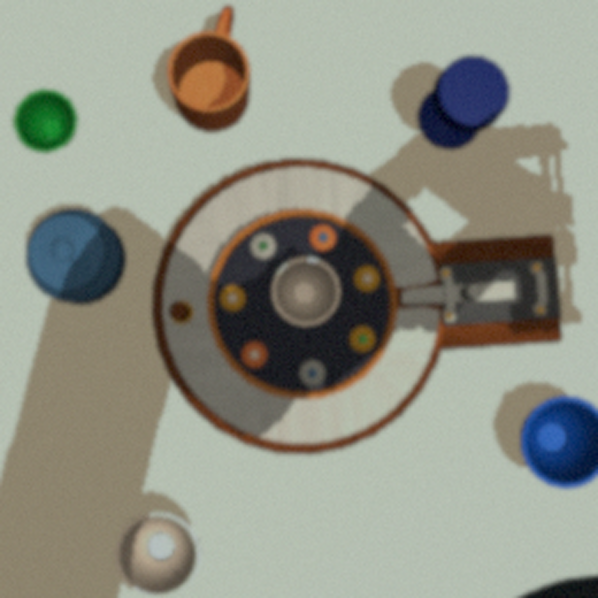

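View pics/s8.png

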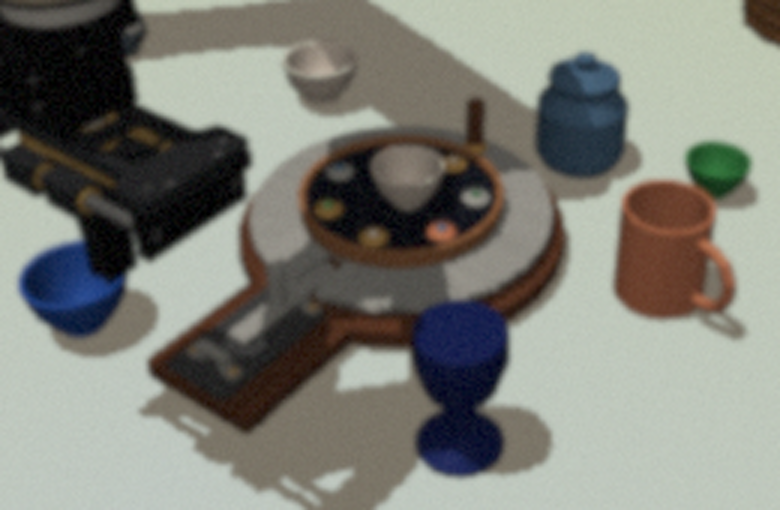

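The bolt is home: its nose meets the tray edge at (400,295) in the top view, and the stud at (321,27) in the wrist view matches the prediction for fully home. The bowl is upright in mid-tray, the mug, goblet and jar haven't moved, and the arm is clear.

```bash
python3 -c "
from rig import robot
print(robot.hand_in())"
```

```text
the job is handed in; nothing more can be done
None
```

The display is locked and the job is handed in, at about 23 s on the robot's clock. I don't have a verdict, since handing in reports none.

- **Turning:** I pushed the turning knob about 124° counter-clockwise with closed fingertips. The slot ended within about 0.7 mm (0.4°) of the bolt's line.
- **Bolt:** I pushed the stud inwards until it met a firm stop. Fingertip contact was about 166 mm from the axis, against 166.5 mm expected when home. Pressing on to about 22 N moved the hand only about 1.6 mm more, which I took as the arm and fingers giving.
- **Last pictures:** After backing off, the nose was at the tray's edge and the stud within about 4 px (3–4 mm) of its predicted home position. That is within the calibration and my own reading of the picture, so "fully home" rests mainly on the firm stop. The bowl stood upright in the middle of the tray, and the mug, goblet and jar looked unmoved by eye. The robot was touching nothing.
- **Check that disagreed:** A first circle fit to the plinth gave a radius of 131 mm instead of 137 mm. I took the axis from the bolt's straps instead, and the two centres agreed to about 1.5 mm.

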